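# Bolt the swung-out pegboard shelf back in line

### The arm

A 6-joint arm with a two-finger parallel gripper is mounted at the origin on the work surface. World frame = base frame: x ahead of the robot, y to its left, z up, the work surface at z = 0. Lengths are in m, angles in rad, forces in N, time in s.
With the tool pointing down it reaches from about 0.2 to 0.875 m from the base axis. Payload 3.4 kg.
Tool frame: the origin (TCP) lies midway between the tips of the shut fingers; the grasp point (between the pads) lies 19 mm behind it (arm.hold_point_z is the x of the grasp point in the tool frame, in m); x points along the fingers, y is the direction in which the jaws open and shut, and the axes are right-handed (so a half turn about x gives the same grasp; the last joint's range is limited). The gripper opens to 94 mm and grips with 3 to 60 N. Pads are 16 mm wide; open, the fingers measure 119 mm over their backs; the gripper's body (75 mm by 177 mm) begins 78 mm behind the grasp point.
Start: joints at [1.111, 0.276, 1.505, -0, 1.361, -0.121], TCP at [0.191, 0.542, 0.167] pointing down, gripper open.
Joint ranges: [-2.89, 2.89], [-0.75, 2.08], [0.22, 2.7], [-1.18, 4.32], [0.11, 2.71], [-2.7, 2.7]. Speed limits (rad/s): [2.57, 2.57, 3.14, 3.14, 3.14, 3.14].

### API

Orientations are given as a unit quaternion [x, y, z, w].
In Python, from cell import arm gives the robot as it stands. The module is installed in compiled form; this text tells all that it offers.
- The arm moves only by the shell command python3 -m crank 'ROWS' [FORCE]. ROWS is a JSON object of lists of equal length, an entry for each row: "translation": the shift along the world's x, y, z in m, a list of three; "delta_rot": the turn, a rotation vector about the world's x, y, z in degrees, a list of three; "hand": the opening, from 0 (shut) to 1 (fully open). A call has 1 to 20 rows; each row shifts and turns the commanded pose from where the row before left it; what a row does not reach is not made up. A row lasts 1/12 s, in which the tool goes at most 41.7 mm and 7.16 degrees, less where a joint would pass 70% of its speed; a pose out of reach is approached as far as the arm can. A call is refused whole if a number of a shift passes 0.0417 or a number of a turn 7.16, either way. A call with a gripper value outside its range is refused whole. The fingers move at their own pace and stop on an object; FORCE is the grip in N (left out, the last holds). Time passes only in rows, so rows that do not move let the fingers close. It gives the time, the measured TCP pose, the force and the opening at its end, in the units of the state.
- arm.read_state(): the state, without advancing time (a new reading comes with each control period).
- arm.snapshot(name): name is "scene" or "top"; returns a dict with "frame" (384x512x3 uint8, red, green, blue), "fx", "fy", "cx", "cy" (pixels), "R" (3x3) and "t" (3): a world point X has camera coordinates R X + t. Camera axes: x right, y down, z forward; pixel columns grow to the right and rows downward; lengths in m; the calibration is good to about 2 mm. A picture is of the moment at which its call begins. There is no depth.
- arm.sign_off(): hands the job in, once; it reports no verdict.
The state is a dict: "time_s": time; "joint_pos": joint angles; "qvel": joint speeds; "tau": joint torques, N m; "eef_pos": TCP position; "tcp_rot": TCP orientation; "ft_force": force on the tool from outside, world axes, zero at the start; "wrist_torque": the same for the moment, N m; "opening": opening from 0.0 (shut) to 1.0 (fully open).
Only numpy, scipy, OpenCV 4.12 (cv2) and the standard library are available. Lean on these libraries where they do the work, as an engineer would, in place of code of your own. Each camera call takes 0.05 s, during which the arm holds its last target.

### The job

The little shelf on the pegboard has swung out on its one fitted thumbscrew. Swing it back in until the free hole in the board lies over the hole in the steel bracket below, then take the longer loose thumbscrew from the pen block and put it down through both holes until its collar rests flat on the board. Leave everything else on the desk where it stands.

Things in the scene. Friction and masses are not known exactly. Their poses are not given: they have to be found in the camera images.
- pegboard: upright wooden pegboard, 420 mm long, 250 mm high, fixed. Origin on the desk at the middle of its front face; -x points out of its front, y runs along it, z up. Two steel bracket arms, 40 mm wide, 6 mm thick, stick 155 mm out of the front, tops 100 mm above the desk, at y = -100 mm (pivot) and +100 mm (free)
- shelf_board (a joint): swing of the shelf board about point pivot, rad: 0 = holes in line, positive = free end swung out from the pegboard; a stop lies at -0.1, so it can be pushed too far. Stiff: takes 0.5 N m to turn, stays where left. Wooden board 280 x 120 x 22 mm lying on the brackets, its top 122 mm above the desk; it reaches 40 mm past each hole, 45 mm in front of the line of holes and 75 mm behind it
- pivot (a point): axis of the fitted thumbscrew on which the shelf board swings, at the board's top face (122 mm above the desk). The fitted screw's collar and spade head stand 47 mm above the board here
- board_hole (a point): centre of the free hole in the shelf board, at its top face; plain round hole 14 mm wide through the 22 mm board, 200 mm from the pivot axis; x and y axes turn with the board, and agree with the pegboard's when it is in line
- bracket_hole (a point): centre of the hole in the free bracket arm, at the arm's top face (100 mm above the desk, the underside of the board); plain round hole 14 mm wide through the 6 mm arm, 105 mm in front of the pegboard, clear space below it down to the desk
- long_screw_head (a point): centre of the spade head of the longer loose steel thumbscrew, 113 mm long, 120 g: tapered shank 10 mm thick, 66 mm long; collar 26 mm wide, 5 mm thick; neck 12 mm thick, 14 mm long; flat spade 34 mm wide (its x), 10 mm thick (its y: grip this way), 28 mm high. Stands tip down in one of the pen block's holes, this point 122 mm above the desk. z points from tip to head
- long_screw_tip (a point): lower end of the longer thumbscrew's shank, on its axis, 99 mm below its head's centre
- long_screw_collar (a point): centre of the underside of the longer thumbscrew's collar, on its axis, 66 mm above its tip; this face comes to rest on the board
- short_screw_head (a point): centre of the spade head of the shorter thumbscrew, the same but for a shank 26 mm long, too short to go through board and bracket; stands in another hole of the pen block, this point 82 mm above the desk; to be left
- pen_block: dark wooden block, 190 mm long (y), 60 mm wide (x), 45 mm high, steady on the desk; origin at the centre of its underside. Three holes in its top, 60 mm apart along y (at -60, 0, +60 mm), 11.5 mm wide and 22 mm deep, hold the two thumbscrews and the pencil, in any order
- pencil_mid (a point): half-way up the pencil, 9 mm thick and 130 mm long with a dark rubbery tip on top, standing upright in the pen block (top about 153 mm above the desk); to be left
- tiffin_mid (a point): centre of the round steel tiffin carrier, 126 mm wide over its side latches, 150 mm high, standing on the desk in front of the shelf; to be left
- bowl_mid (a point): centre of the white ceramic bowl, 120 mm wide, 50 mm high, a marble in it; to be left
- tumbler_mid (a point): centre of the steel tumbler, 72 mm wide, 110 mm high; to be left
- jar_mid (a point): centre of the clear jar with steel lid, 72 mm wide, 100 mm high; to be left
- stapler_mid (a point): centre of the blue stapler, 130 mm long (its y axis), 36 mm wide, 45 mm high; to be left
Things that resemble listed ones, but are neither listed nor needed, are in the scene too. Leave any brown, green or red look-alike of the part that bears long_screw_head alone.

How it is judged:
On the way, in this order (a step that is already met when the one before it is completed fails the run):
1. the free hole of the board lies over the bracket's hole, within 5 mm (horizontal distance between board_hole and bracket_hole below 0.005 m), for 0.1 s.
2. the longer thumbscrew's tip has passed down through both holes (z of long_screw_tip in the frame of bracket_hole below -0.012 m and horizontal distance between long_screw_tip and bracket_hole below 0.01 m and horizontal distance between long_screw_collar and board_hole below 0.01 m), for 0.1 s.
At the end, for the whole second after the job is handed in: the two holes are in line within 5 mm; the longer thumbscrew stands through both, within 0.1 rad of upright, collar within 3 mm of the board and 5 mm of its hole's centre, tip within 6 mm of the bracket hole's axis; the shorter one has moved less than 30 mm (horizontal distance between board_hole and bracket_hole below 0.005 m and z of long_screw_collar in the frame of board_hole below 0.003 m and horizontal distance between long_screw_collar and board_hole below 0.005 m and horizontal distance between long_screw_tip and bracket_hole below 0.006 m and angle between long_screw_tip's own z axis and vertical below 0.1 rad and distance of short_screw_head from where it was at the start of the episode below 0.03 m); the robot touches nothing.
It fails at once if the tiffin knocked or moved more than 30 mm (distance of tiffin_mid from where it was at the start of the episode above 0.03 m).
It fails at once if the bowl, tumbler, jar or stapler knocked or moved more than 30 mm (distance of any of bowl_mid, tumbler_mid, jar_mid, stapler_mid from where it was at the start of the episode above 0.03 m).
It fails at once if the pencil or the shorter thumbscrew knocked or moved more than 30 mm (distance of any of pencil_mid, short_screw_head from where it was at the start of the episode above 0.03 m).
It also fails if it takes over 70 s, if anything falls off the work surface, if the arm or the gripper's body presses on something with over 40 N, if the wrist force passes 120 N, or if a joint passes its speed limit or range.

## Working session

There is one attempt and no reset: what is moved stays moved. The work goes in short steps, Python scripts to look and compute and a shell command to move; the robot and the scene stay as the last step left them, time stands still between calls to the robot, and variables do not carry over. Pictures are saved under pics/ and viewed, and the job is handed in when it is done.

```bash
mkdir -p pics; cat > h.py <<'E'
import numpy as np, cv2, pickle
from cell import arm
def snap(tag):
    out={}
    for n in ("scene","top"):
        s=arm.snapshot(n); out[n]=s
        cv2.imwrite(f"pics/{tag}_{n}.png",cv2.resize(s["frame"][:,:,::-1],(800,600),interpolation=cv2.INTER_CUBIC))
    pickle.dump(out,open(f"pics/{tag}.pkl","wb")); return out
def load(tag): return pickle.load(open(f"pics/{tag}.pkl","rb"))
def ray(s,u,v):
    R=np.array(s["R"]);t=np.array(s["t"])
    d=R.T@np.array([(u-s["cx"])/s["fx"],(v-s["cy"])/s["fy"],1]); return -R.T@t,d
def onz(s,u,v,z):
    o,d=ray(s,u,v); return o+d*(z-o[2])/d[2]
def proj(s,X):
    c=np.array(s["R"])@np.array(X)+np.array(s["t"]); return np.array([s["fx"]*c[0]/c[2]+s["cx"],s["fy"]*c[1]/c[2]+s["cy"]])
def tri(s1,p1,s2,p2):
    o1,d1=ray(s1,*p1);o2,d2=ray(s2,*p2)
    A=np.stack([d1,-d2],1);k=np.linalg.lstsq(A,o2-o1,rcond=None)[0]
    a=o1+k[0]*d1;b=o2+k[1]*d2; return (a+b)/2,np.linalg.norm(a-b)
E
python3 - <<'E'
from h import *
o=snap("a")
for n,s in o.items():
    R=np.array(s["R"]);print(n,-R.T@np.array(s["t"]),R[2],s["fx"])
st=arm.read_state();print(st,arm.hold_point_z)
E
```

```text
scene [ 1.05382014 -0.61373907  0.67902442] [-0.53214364  0.61020731 -0.58691582] 375.06043493578517
top [ 0.43725883 -0.00348249  1.2213201 ] [ 0.08719252  0.00308442 -0.9961867 ] 440.7491412614099
{'time_s': 0.1, 'joint_pos': array([ 1.11098679e+00,  2.76543998e-01,  1.50596193e+00, -3.84788608e-05,
        1.36070431e+00, -1.21011670e-01]), 'qvel': array([-0.00142799, -0.00182064, -0.00257712, -0.0003594 , -0.00031203,
        0.00010841]), 'tau': array([ 6.84858296e-04, -4.05457592e+01, -2.37778902e+01,  7.05081713e-02,
        3.00049433e-02, -5.11534051e-05]), 'eef_pos': array([0.19088291, 0.54180564, 0.16650208]), 'tcp_rot': array([ 0.11865646,  0.69713672, -0.11975999,  0.69683469]), 'ft_force': array([-0.20981977,  0.35437207, -0.16136935]), 'wrist_torque': array([-0.03341649, -0.06817547,  0.01007011]), 'opening': 0.9990546610710513} -0.0188
```

View pics/a_top.png

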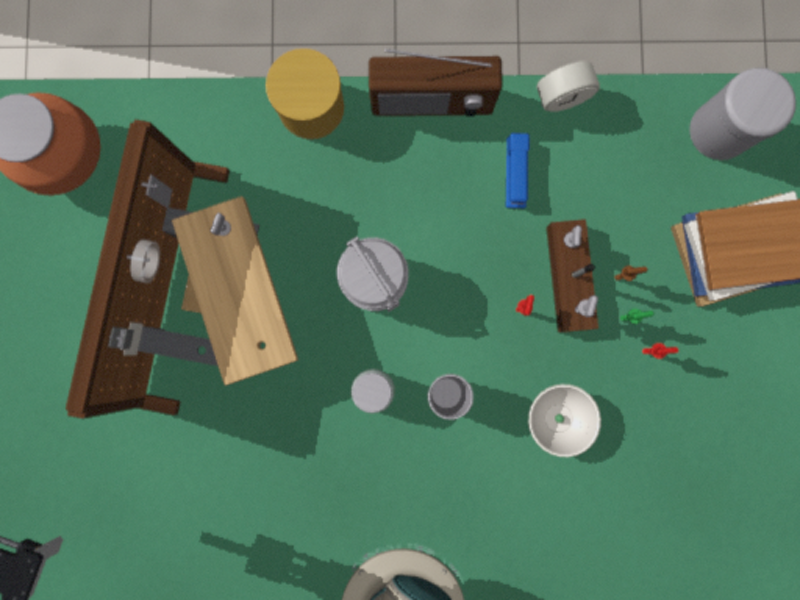

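View pics/a_scene.png

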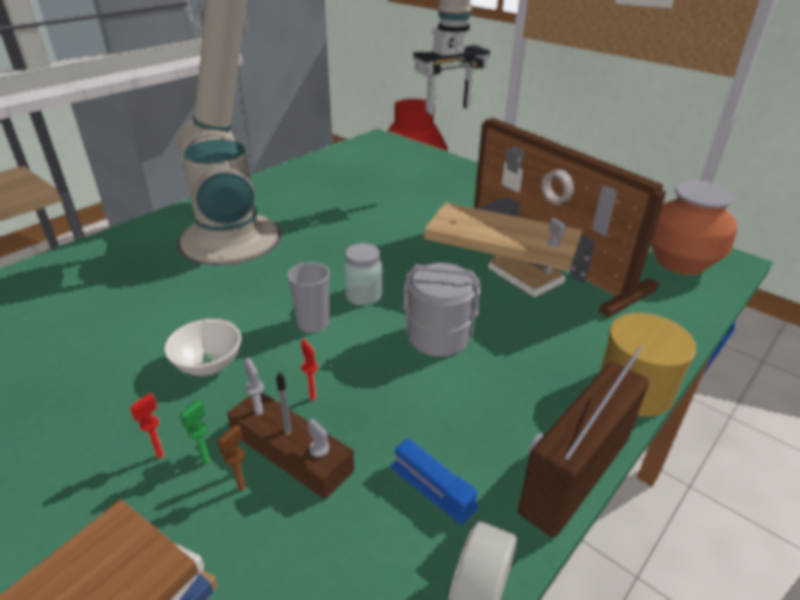

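```bash
python3 - <<'E'
from h import *
o=load("a")
t=o["top"]["frame"][:,:,::-1]; s=o["scene"]["frame"][:,:,::-1]
def crop(im,x0,y0,w,h,f,n):
    cv2.imwrite(n,cv2.resize(im[y0:y0+h,x0:x0+w],None,fx=f,fy=f,interpolation=cv2.INTER_NEAREST))
crop(t,40,75,160,120*165//120*0+195,3,"pics/c1.png")
crop(t,320,130,130,100,6,"pics/c2.png")
crop(s,260,110,180,90,4,"pics/c3.png")
crop(s,70,205,180,120,4,"pics/c4.png")
E
```

```text
(no output)
```

View pics/c1.png

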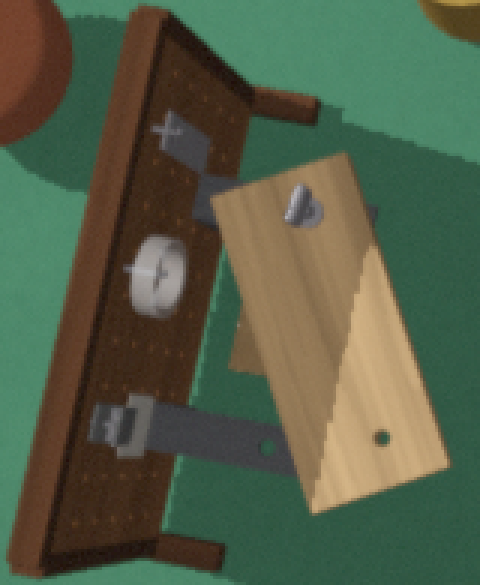

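View pics/c2.png

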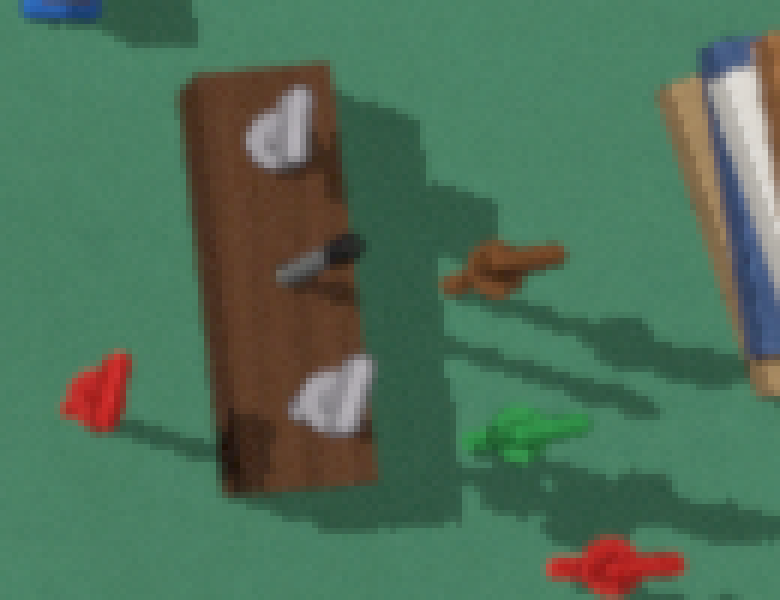

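View pics/c3.png

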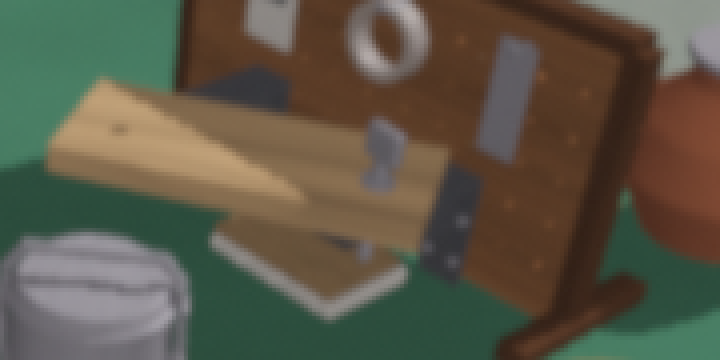

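View pics/c4.png

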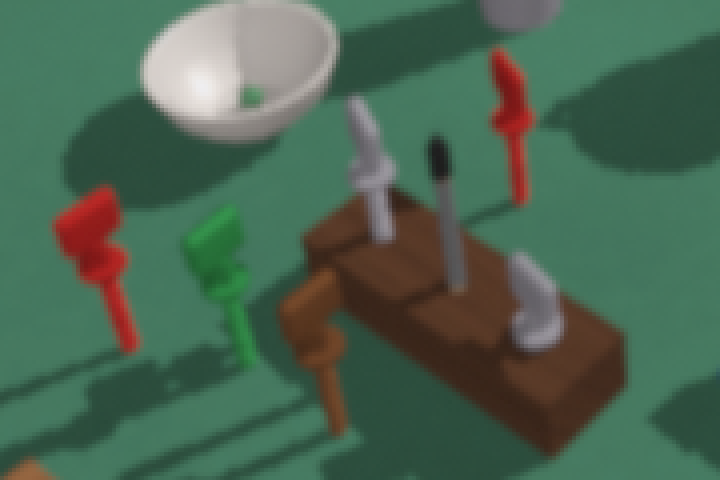

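```bash
python3 - <<'E'
from h import *
o=load("a"); T=o["top"];S=o["scene"]
def dark(fr,x0,y0,x1,y1):
    g=cv2.cvtColor(fr,cv2.COLOR_RGB2GRAY)[y0:y1,x0:x1].astype(float)
    return g.round().astype(int)
print(dark(T["frame"],160,214,176,228)); print(dark(T["frame"],122,217,137,231))
def w(g,thr,x0,y0):
    m=np.clip(thr-g,0,None); ys,xs=np.indices(g.shape); return x0+(m*xs).sum()/m.sum(), y0+(m*ys).sum()/m.sum()
g=dark(T["frame"],163,216,173,226);p=w(g,np.median(g)-15,163,216);print("bh",p,onz(T,*p,.122))
f=T["frame"].astype(int)
print((f[217:231,122:137,1]-f[217:231,122:137,0]))
for c in [(212,198),(347,153),(449,466),(313,515)]:
    u,v=40+c[0]/3-.5,75+c[1]/3-.5; print(onz(T,u,v,.122).round(4))
E
```

```text
[[159 159 164 167 168 168 167 173 177 176 171 172 171 173 172 165]
 [160 158 160 166 168 166 168 173 175 176 171 170 173 173 173 168]
 [161 158 160 164 166 166 166 169 174 177 171 169 170 173 173 169]
 [161 157 157 163 167 163 158 159 167 173 173 170 172 172 173 172]
 [164 159 158 158 160 147 126 119 135 160 171 169 171 172 174 173]
 [165 160 157 158 142 106  85  80  90 124 164 169 169 172 174 174]
 [166 161 158 155 123  84  74  72  73  95 152 170 169 170 174 173]
 [167 164 158 155 125  83  74  73  75  94 154 171 170 171 174 175]
 [168 166 162 157 140  99  80  77  82 114 166 175 171 169 173 174]
 [169 168 167 160 153 131 112 108 118 149 170 174 172 169 172 174]
 [170 171 168 163 159 157 156 151 159 165 173 174 174 170 171 174]
 [171 169 169 166 158 158 162 165 165 164 168 173 175 170 169 174]
 [171 169 171 167 159 159 160 166 164 165 166 173 175 172 168 172]
 [172 171 169 168 162 158 159 164 164 165 165 171 175 173 171 169]]
[[ 64  64  65  62  62  66  61  65  63  67  66  72  97 115 123]
 [ 67  67  63  66  63  65  63  65  64  63  62  68  88 116 122]
 [ 68  63  65  66  64  65  65  62  
[... 1098 characters left out ...]
  8  11  16   9   3   0   0  -2 -12 -24]
 [  1   0   0   2   2  20  33  36  29  12   3   2   2  -4 -24]
 [  2   3   0   4   5  30  39  39  37  23   4   0  -2  -4 -19]
 [  0   1   2   1   9  33  37  36  38  25   5   2   2  -1 -15]
 [ -1   0   0  -2   5  28  37  37  34  19   4   2   1   0  -6]
 [  0   2   2  -1   1  14  27  26  21   4   1   2   0   0  -4]
 [  0   2   1   1   3   3   5   4   2   2   1   0   3  -1  -4]
 [ -2   2   0   2   0   0  -1   1   0   2   0   0  -2   2   1]
 [  1  -1   1   0   2  -2   1   0   1  -1  -1   2   0   2   3]
 [  8   7   6   3   2   1   2   2   1   2   2   1   2   2   0]]
[0.6599 0.3673 0.122 ]
[0.6977 0.2539 0.122 ]
[0.4334 0.1657 0.122 ]
[0.3938 0.2778 0.122 ]
```

```bash
python3 - <<'E'
from h import *
o=load("a"); T=o["top"];S=o["scene"]
f=T["frame"].astype(int)[217:231,122:137]
m=np.clip(f[:,:,1]-f[:,:,0]-3,0,None)[2:12,3:11].astype(float); ys,xs=np.indices(m.shape)
p=(125+(m*xs).sum()/m.sum(),219+(m*ys).sum()/m.sum());print(p, m.sum()/36)
a=onz(T,*p,.100);b=onz(T,*p,.094);print(a,b, (a+b)/2)
P=np.array([.6462,.2851])
for q in (a,(a+b)/2): print(np.linalg.norm(q[:2]-P),(q[:2]-P))
# grey screws in top and scene
for n,box in (("top",(350,140,390,210)),("scene",(150,225,215,300))):
    im=o[n]["frame"]; hsv=cv2.cvtColor(im,cv2.COLOR_RGB2HSV); x0,y0,x1,y1=box
    mk=((hsv[...,1]<45)&(hsv[...,2]>110)).astype(np.uint8); mm=np.zeros_like(mk); mm[y0:y1,x0:x1]=mk[y0:y1,x0:x1]
    k,l,st,c=cv2.connectedComponentsWithStats(mm)
    for i in range(1,k):
        if st[i,4]>8:print(n,st[i],c[i])
E
```

```text
(np.float64(128.80144927536233), np.float64(223.7391304347826)) 19.166666666666668
[0.44973467 0.32257306 0.1       ] [0.44980143 0.32431773 0.094     ] [0.44976805 0.3234454  0.097     ]
0.20000714047842286 [-0.19646533  0.03747306]
0.20013965415105198 [-0.19643195  0.0383454 ]
top [361 144  11  14 105] [366.40952381 151.32380952]
top [368 189  14  13 120] [375.34166667 195.65      ]
scene [156 229  13  36 202] [162.82178218 246.5990099 ]
scene [198 268  13  24 154] [204.45454545 280.54545455]
```

```bash
cat >> h.py <<'E'
from scipy.spatial.transform import Rotation as Ro
def st():
    s=arm.read_state(); R=Ro.from_quat(s["tcp_rot"]).as_matrix()
    print("t",round(s["time_s"],2),"pos",s["eef_pos"].round(4),"x",R[:,0].round(3),"y",R[:,1].round(3),"yawY",np.degrees(np.arctan2(R[1,1],R[0,1])).round(2),"F",s["ft_force"].round(1),"op",round(s["opening"],3),"q",s["joint_pos"].round(2))
E
python3 - <<'E'
from h import *
st()
o=load("a"); T=o["top"];S=o["scene"]
for n,u,v,z in (("tiffin",372,275,.15),("jar",372,391,.1),("tumbler",450,397,.11)):
    print(n,onz(T,u*.64-.5,v*.64-.5,z).round(3))
# long screw spade in top: top edge of the spade strip at z=.136 in crop c2
for c in ((365,358),(352,432)):print(onz(T,320+c[0]/6-.5,130+c[1]/6-.5,.134).round(4))
# collar/shank hints: scene
im=np.hstack([cv2.resize(T["frame"][182:208,360:390,::-1],None,fx=16,fy=16,interpolation=cv2.INTER_CUBIC)[:416],cv2.resize(S["frame"][225:268,148:172,::-1],None,fx=9.675,fy=9.675,interpolation=cv2.INTER_CUBIC)[:416]])
cv2.imwrite("pics/c5.png",im)
E
```

```text
t 0.1 pos [0.1909 0.5418 0.1665] x [-0.001 -0.001 -1.   ] y [ 0.332  0.943 -0.002] yawY 70.59 F [-0.2  0.4 -0.2] op 0.999 q [ 1.11  0.28  1.51 -0.    1.36 -0.12]
tiffin [0.565 0.044 0.15 ]
jar [0.383 0.047 0.1  ]
tumbler [ 0.373 -0.079  0.11 ]
[ 0.5307 -0.3086  0.134 ]
[ 0.5002 -0.3023  0.134 ]
```

View pics/c5.png

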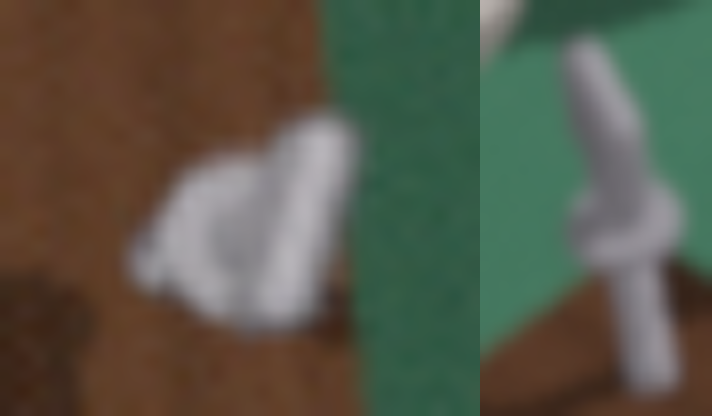

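```bash
python3 -m crank '{"translation":[[0.003,-0.023,0.003],[0.003,-0.023,0.003],[0.003,-0.023,0.003],[0.003,-0.023,0.003],[0.003,-0.023,0.003],[0.003,-0.023,0.003],[0.003,-0.023,0.003],[0.003,-0.023,0.003],[0.003,-0.023,0.003],[0.003,-0.023,0.003],[0.003,-0.023,0.003],[0.003,-0.023,0.003],[0,0,0]],"delta_rot":[[0,0,-5.8],[0,0,-5.8],[0,0,-5.8],[0,0,-5.8],[0,0,-5.8],[0,0,-5.8],[0,0,-5.8],[0,0,-5.8],[0,0,-5.8],[0,0,-5.8],[0,0,-5.8],[0,0,-5.8],[0,0,0]],"hand":[0,0,0,0,0,0,0,0,0,0,0,0,0]}' 20; python3 -c "
from h import *
st()
T=load('a')['top'];S=load('a')['scene']
print(onz(T,378.1,195.4,.136))
print(tri(T,(378.1,195.4),S,(160.4,237.4)))
for z in (.122,.136): print(z, proj(S,[.5155,-.305,z]))
"
```

```text
time_s: 1.18
eef_pos: [0.2269, 0.2631, 0.2035]
tcp_rot: [0.497, 0.502, -0.497, 0.504]
ft_force: [-0.9, 0.1, 0.5]
opening: 0.113
t 1.18 pos [0.2269 0.2631 0.2035] x [ 0.001 -0.002 -1.   ] y [1.    0.012 0.001] yawY 0.68 F [-0.9  0.1  0.5] op 0.113 q [ 0.66 -0.1   1.84 -0.    1.4   0.65]
[ 0.51511567 -0.30208364  0.136     ]
(array([ 0.51564763, -0.30520275,  0.12568805]), np.float64(0.000690123432151783))
0.122 [160.8388248  238.59164249]
0.136 [159.93538003 233.73620614]
```

```bash
python3 -m crank '{"translation":[[0.024,-0.022,0],[0.024,-0.022,0],[0.024,-0.022,0],[0.024,-0.022,0],[0.024,-0.022,0],[0.024,-0.022,0],[0.024,-0.001,0],[0.024,0,0],[0.024,0,0],[0.022,0,0],[0,0,-0.025],[0,0,-0.025],[0,0,-0.025],[0,0,-0.022],[0,0,0]],"delta_rot":[[0,0,-5.8],[0,0,-5.8],[0,0,0],[0,0,0],[0,0,0],[0,0,0],[0,0,0],[0,0,0],[0,0,0],[0,0,0],[0,0,0],[0,0,0],[0,0,0],[0,0,0],[0,0,0]],"hand":[0,0,0,0,0,0,0,0,0,0,0,0,0,0,0]}'; python3 -c "
from h import *
st();snap('b')"
```

```text
time_s: 2.43
eef_pos: [0.4614, 0.1335, 0.1018]
tcp_rot: [-0.541, -0.454, 0.547, -0.45]
ft_force: [-1.2, -0.3, 0.3]
opening: 0.005
t 2.43 pos [0.4614 0.1335 0.1018] x [-0.01  -0.001 -1.   ] y [ 0.983 -0.183 -0.009] yawY -10.53 F [-1.2 -0.3  0.3] op 0.005 q [0.14 0.19 1.8  0.   1.17 0.32]
```

View pics/b_scene.png

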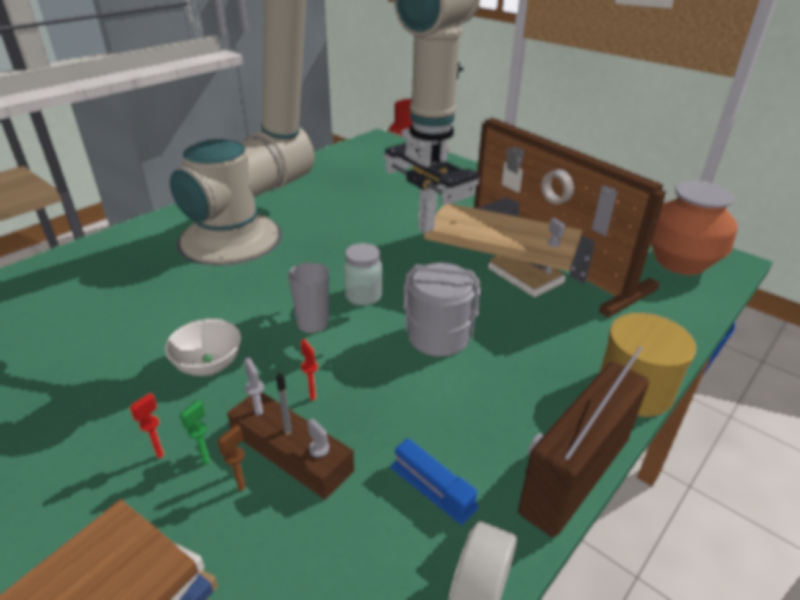

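View pics/b_top.png

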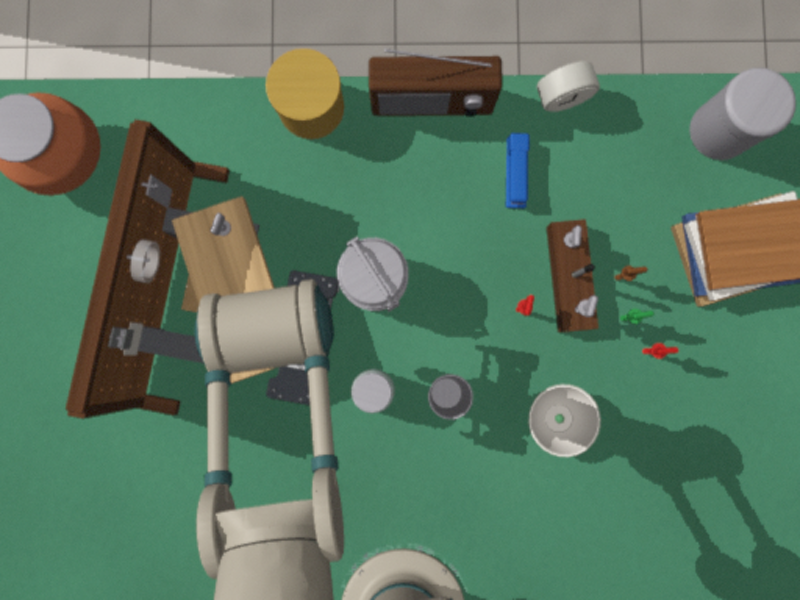

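```bash
python3 -c "
from h import *
o=load('b')
for n in o: print(n,(proj(o[n],[.4614,.1335,.1018])+.5)/.64)"
```

```text
scene [425.9159711  249.93212901]
top [318.22907898 342.41192023]
```

```bash
python3 -c "
from h import *
s=load('b')['scene']['frame'][:,:,::-1]
cv2.imwrite('pics/c6.png',cv2.resize(s[80:180,235:335],None,fx=6,fy=6,interpolation=cv2.INTER_CUBIC))"
```

```text
(no output)
```

View pics/c6.png

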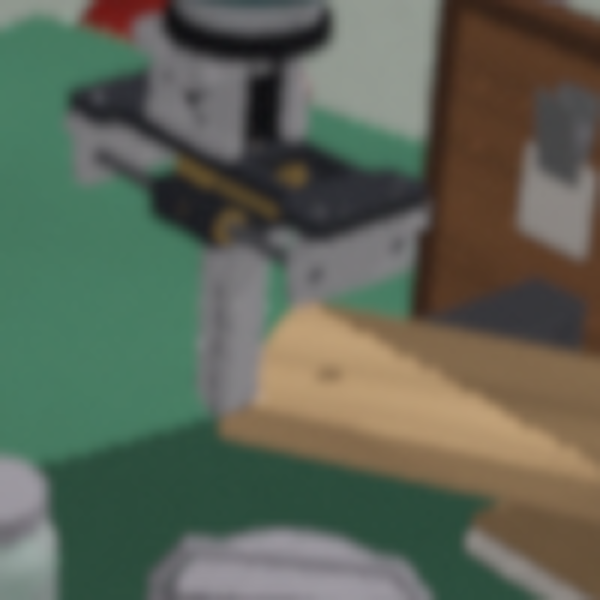

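```bash
python3 -c "
from h import *
o=load('b');S=o['scene']
for X in ([.4334,.1657,.122],[.4334,.1657,.1],[.3938,.2778,.122],[.4566,.2217,.122],[.4614,.1335,.1018],[.4614,.1335,.13],[.4498,.2500,.13]): print(X,proj(S,X)-[235,80],(proj(S,X)-[235,80])*6)"
```

```text
[0.4334, 0.1657, 0.122] [37.0169628  66.36636281] [222.10177677 398.19817683]
[0.4334, 0.1657, 0.1] [36.74730678 72.69113677] [220.48384068 436.14682061]
[0.3938, 0.2778, 0.122] [49.6542625  49.89162963] [297.92557503 299.34977779]
[0.4566, 0.2217, 0.122] [54.44203824 62.34248656] [326.65222941 374.05491935]
[0.4614, 0.1335, 0.1018] [37.0862215  79.45656257] [222.51732903 476.73937541]
[0.4614, 0.1335, 0.13] [37.44940681 71.16078953] [224.69644089 426.96473715]
[0.4498, 0.25, 0.13] [58.41552366 56.14954377] [350.49314195 336.89726262]
```

```bash
python3 -c "
from h import *
st()
o=load('b');S=o['scene'];T=o['top']
for z in (.199,.23):
  for a in(-.0885,.0885):
   for b in (-.0375,.0375):
    X=[.4614+a*.983+b*.183,.1335-a*.183+b*.983,z]
    print(z,a,b,((proj(S,X)-[235,80])*6).round(), ((proj(T,X)+.5)/.64).round())
for z in (.102,.15,.2): print(z,onz(S,235+222/6,80+410/6,z))
"
```

```text
t 2.53 pos [0.4649 0.1339 0.1058] x [-0.002  0.    -1.   ] y [ 0.983 -0.183 -0.002] yawY -10.55 F [0.  0.2 0.5] op 0.006 q [0.14 0.19 1.79 0.   1.17 0.32]
0.199 -0.0885 -0.0375 [ 54. 252.] [324. 405.]
0.199 -0.0885 0.0375 [174. 213.] [274. 396.]
0.199 0.0885 -0.0375 [295. 397.] [346. 287.]
0.199 0.0885 0.0375 [420. 348.] [297. 278.]
0.23 -0.0885 -0.0375 [ 53. 193.] [321. 406.]
0.23 -0.0885 0.0375 [176. 155.] [270. 397.]
0.23 0.0885 -0.0375 [299. 333.] [344. 285.]
0.23 0.0885 0.0375 [426. 286.] [293. 276.]
0.102 [0.41901418 0.18410568 0.102     ]
0.15 [0.47182076 0.11773666 0.15      ]
0.2 [0.52682762 0.04860226 0.2       ]
```

```bash
python3 -c "
from h import *
o=load('a');S=o['scene']
s=S['frame'][:,:,::-1]
cv2.imwrite('pics/c7.png',cv2.resize(s[0:100,250:330],None,fx=6,fy=6,interpolation=cv2.INTER_CUBIC))
for z in (.1665,.2):
 for a in (-.047,.047,-.0595,.0595):
  X=[.1909+a*.332,.5418+a*.943,z]; print(z,a,((proj(S,X)-[250,0])*6).round())
T=o['top'];t=T['frame'][:,:,::-1]
for a in (-.047,.047): print((proj(T,[.1909+a*.332,.5418+a*.943,.1665])+.5)/.64)
"
```

```text
0.1665 -0.047 [156. 497.]
0.1665 0.047 [277. 474.]
0.1665 -0.0595 [139. 500.]
0.1665 0.0595 [293. 471.]
0.2 -0.047 [158. 445.]
0.2 0.047 [281. 423.]
0.2 -0.0595 [141. 448.]
0.2 0.0595 [297. 420.]
[ 68.78064696 534.83597744]
[ 10.48795727 513.80024927]
```

View pics/c7.png

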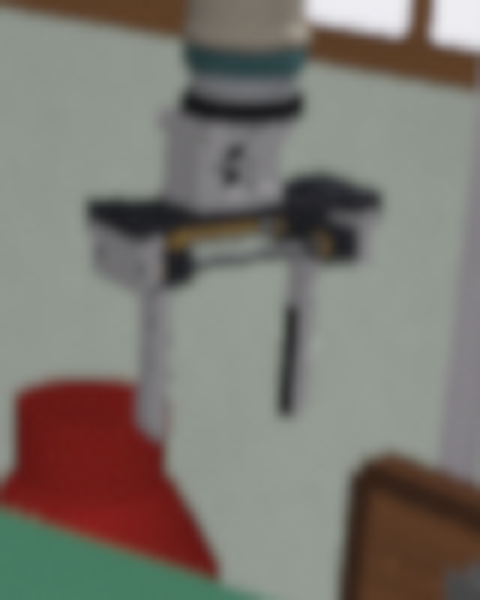

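```bash
python3 -c "
from h import *
o=load('a');t=o['top']['frame'][:,:,::-1]
cv2.imwrite('pics/c8.png',cv2.resize(t[330:384,0:60],None,fx=10,fy=10,interpolation=cv2.INTER_CUBIC))
"
```

```text
(no output)
```

View pics/c8.png

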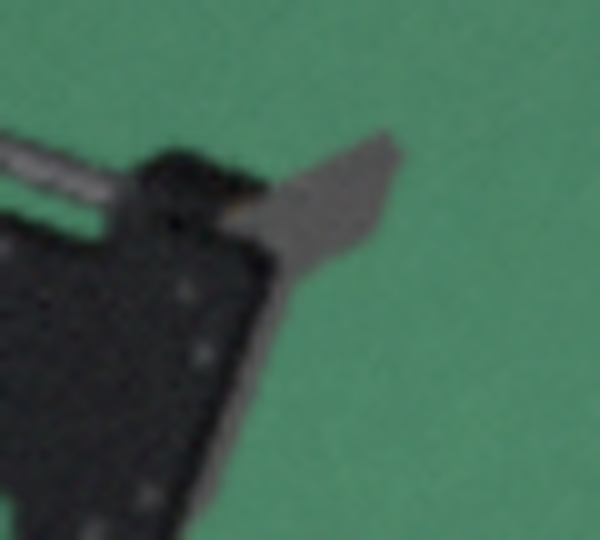

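```bash
python3 -c "
from h import *
o=load('a')
print(tri(o['top'],(38.7,348.5),o['scene'],(272.9,72)))
print(np.array([.1909-.0595*.332,.5418-.0595*.943]))
"
```

```text
(array([0.17017338, 0.48565378, 0.21010535]), np.float64(0.00390669537655581))
[0.171146  0.4856915]
```

The view shows the fingertips about 40 mm higher than the reported TCP (xy agrees to 1 mm), so I treat the real tips as TCP z + 0.04. I'll lower and look again before pushing.

```bash
python3 -m crank '{"translation":[[0,0,-0.019],[0,0,-0.019],[0,0,0]],"delta_rot":[[0,0,0],[0,0,0],[0,0,0]],"hand":[0,0,0]}'; python3 -c "
from h import *
o=snap('c');st();S=o['scene'];s=S['frame'][:,:,::-1]
cv2.imwrite('pics/c9.png',cv2.resize(s[80:180,235:335],None,fx=6,fy=6,interpolation=cv2.INTER_CUBIC))
for z in (.068,.1,.108,.115): print(z,(proj(S,[.465,.134,z])-[235,80])*6)"
```

```text
time_s: 2.78
eef_pos: [0.4641, 0.1335, 0.0674]
tcp_rot: [-0.543, -0.452, 0.545, -0.451]
ft_force: [0.3, -0.6, 0.5]
opening: 0.007
t 2.88 pos [0.4661 0.1337 0.0695] x [ 0.002  0.    -1.   ] y [ 0.983 -0.184  0.002] yawY -10.59 F [ 0.3 -0.8 -0.7] op 0.005 q [0.14 0.22 1.85 0.   1.07 0.32]
0.068 [226.14804443 536.72310988]
0.1 [228.64660402 482.07107907]
0.108 [229.28451783 468.11772543]
0.115 [229.84715709 455.81088353]
```

View pics/c9.png

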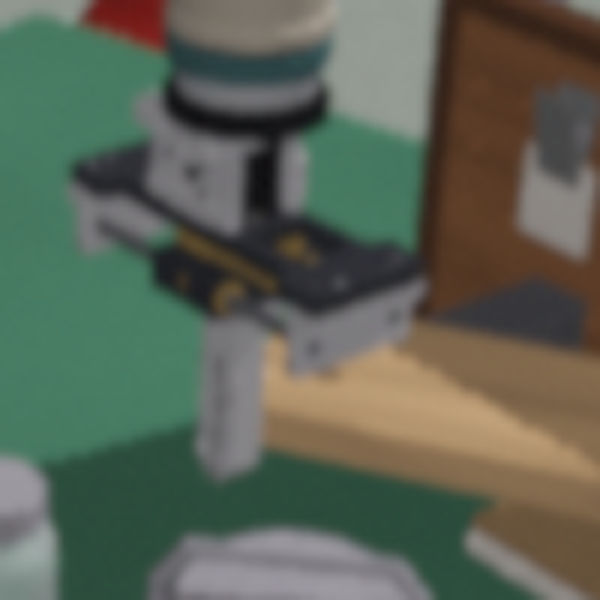

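```bash
python3 -m crank '{"translation":[[0.001,0.012,0],[0.001,0.012,0],[0,0.012,0],[-0.002,0.012,0],[-0.003,0.012,0],[-0.004,0.012,0],[-0.004,0.012,0],[-0.004,0.012,0],[-0.004,0.012,0],[0,0,0]],"delta_rot":[[0,0,0],[0,0,0],[0,0,0],[0,0,0],[0,0,0],[0,0,0],[0,0,0],[0,0,0],[0,0,0],[0,0,0]],"hand":[0,0,0,0,0,0,0,0,0,0]}'; python3 -c "
from h import *
o=snap('d');st()"
```

```text
time_s: 3.72
eef_pos: [0.4458, 0.2447, 0.0686]
tcp_rot: [0.545, 0.453, -0.543, 0.452]
ft_force: [0.5, -0.5, -0.5]
opening: 0.008
t 3.82 pos [0.4458 0.2428 0.0684] x [ 0.     0.001 -1.   ] y [ 0.983 -0.183  0.   ] yawY -10.52 F [0.2 0.8 0.4] op 0.006 q [0.36 0.25 1.8  0.   1.09 0.54]
```

View pics/d_scene.png

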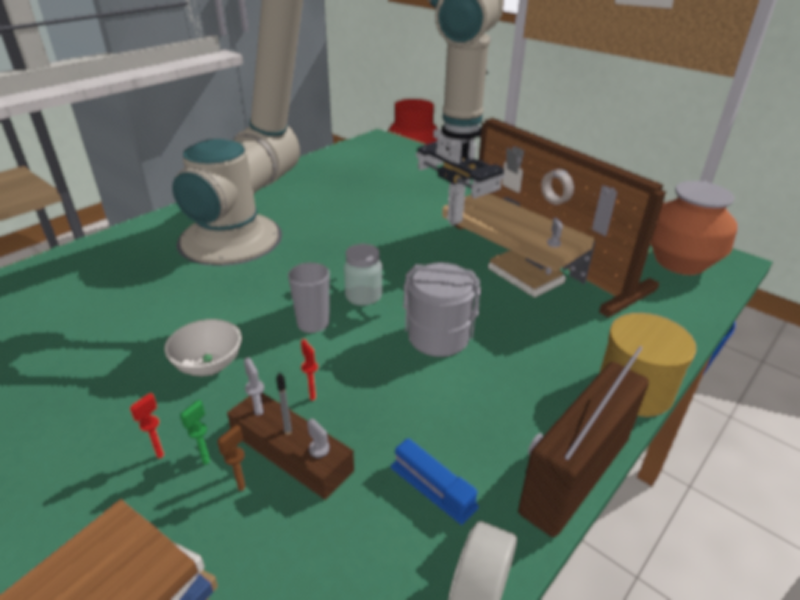

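View pics/d_top.png

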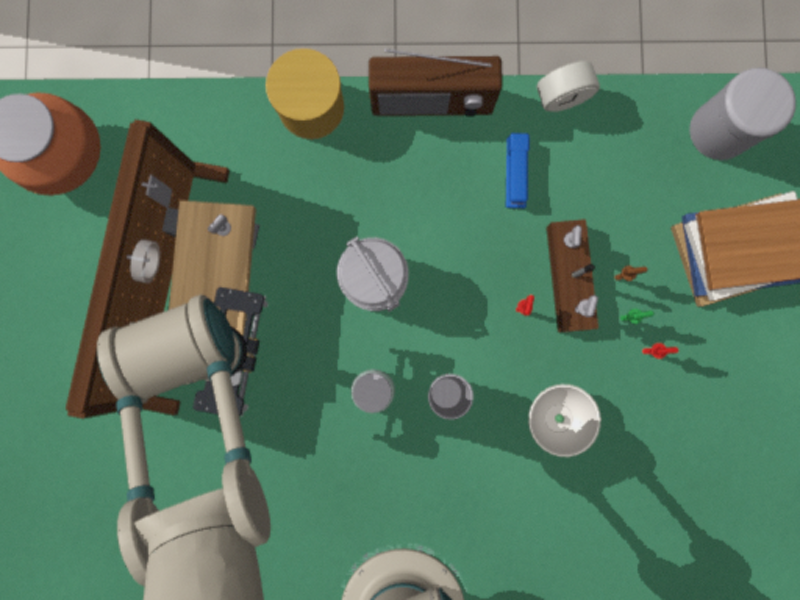

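```bash
cat >> h.py <<'E'
P=np.array([.6462,.2851]); H=np.array([.4498,.3234])
def edge(T,r0,r1,c0=140,c1=185,show=False):
    f=T["frame"].astype(float); pts=[]
    wood=f[...,0]-f[...,1]   # wood: R>G ; desk: G>R
    for r in range(r0,r1):
        w=cv2.GaussianBlur(wood[r:r+1],(3,1),0)[0]
        c=[k for k in range(c0,c1) if w[k]>0 and w[k+1]<=0]
        if c:
            k=c[-1]; pts.append((k+w[k]/(w[k]-w[k+1]),r))
    pts=np.array(pts)
    W=np.array([onz(T,*p,.122)[:2] for p in pts])
    return pts,W
def swing(W):
    # robust line
    vx,vy,x0,y0=cv2.fitLine(W.astype(np.float32),cv2.DIST_HUBER,0,.001,.001).ravel()
    d=np.array([vx,vy]); d=d if d[0]<0 else -d
    res=np.abs((W-[x0,y0])@[-d[1],d[0]]).max()
    n=np.array([d[1],-d[0]]); n=n if n[1]<0 else -n
    dist=(np.array([x0,y0])-P)@n
    u0=(H-P)/np.linalg.norm(H-P)
    ang=np.arctan2(d[1],d[0])-np.arctan2(u0[1],u0[0]); ang=(ang+np.pi)%(2*np.pi)-np.pi
    print("swing deg",np.degrees(ang),"edge-pivot dist",dist,"maxres",res)
E
python3 -c "
from h import *
a=load('a')['top'];p,W=edge(a,132,225,150,195);print(p[::15]);swing(W)
d=load('d')['top'];p,W=edge(d,136,182,150,170);print(p[::5]);swing(W)
"
```

```text
[[157.72727273 132.        ]
 [163.82978723 147.        ]
 [167.81914894 162.        ]
 [172.82608696 177.        ]
 [177.89772727 192.        ]
 [182.86666667 207.        ]
 [187.86363636 222.        ]]
swing deg 29.845598827782634 edge-pivot dist 0.04730779421683292 maxres 0.0038612263439671995
[[162.76315789 136.        ]
 [162.2        141.        ]
 [163.40740741 146.        ]
 [162.69444444 151.        ]
 [161.95833333 156.        ]
 [160.27058824 161.        ]
 [160.05050505 166.        ]
 [159.5060241  171.        ]
 [159.15625    176.        ]
 [158.625      181.        ]]
swing deg 5.833436780733498 edge-pivot dist 0.04967291515331815 maxres 0.003451841453758519
```

```bash
cat >> h.py <<'E'
from scipy.optimize import brentq
def swing2(W,dist=.0473):
    u0=(H-P)/np.linalg.norm(H-P); n0=np.array([u0[1],-u0[0]]); n0=n0 if n0[1]<0 else -n0
    out=[]
    for X in W:
        v=X-P; a=v@u0; b=v@n0   # edge: b cos - a sin = dist
        out.append(brentq(lambda t:b*np.cos(t)-a*np.sin(t)-dist,-.5,1))
    out=np.degrees(out); print("swing2 med",np.median(out),"sd",out.std(),"first/last",out[0],out[-1])
E
python3 -c "
from h import *
a=load('a')['top'];p,W=edge(a,165,225,150,195);swing(W);swing2(W)
d=load('d')['top'];p,W=edge(d,156,184,150,170);swing(W);swing2(W);swing2(W[14:])
"
```

```text
swing deg 29.84655505426644 edge-pivot dist 0.047313447987891874 maxres 0.00026454198732694516
swing2 med 29.85072856003278 sd 0.05028076089794985 first/last 29.972617936195906 29.830514983453522
swing deg 6.740253676079411 edge-pivot dist 0.048649665847392935 maxres 0.002668369061413566
swing2 med 7.97853567494211 sd 1.9034685251629495 first/last 15.318669279791283 7.401870427094276
swing2 med 7.7824055168990025 sd 0.14423720054812547 first/last 7.804449148252749 7.401870427094276
```

```bash
python3 -m crank '{"translation":[[0,0.007,0],[0,0.007,0],[0,0.006,0],[0,0,0],[0,0,0]],"delta_rot":[[0,0,0],[0,0,0],[0,0,0],[0,0,0],[0,0,0]],"hand":[0,0,0,0,0]}'; python3 -c "
from h import *
o=snap('e');st()
d=o['top'];p,W=edge(d,158,186,150,170);print(p[::4]);swing(W);swing2(W)
t=d['frame'][:,:,::-1]
cv2.imwrite('pics/c10.png',cv2.resize(t[110:280,50:200],None,fx=3.5,fy=3.5,interpolation=cv2.INTER_CUBIC))
"
```

```text
time_s: 4.23
eef_pos: [0.4465, 0.262, 0.0682]
tcp_rot: [0.544, 0.452, -0.544, 0.452]
ft_force: [0.4, 0.8, -0.3]
opening: 0.005
t 4.33 pos [0.447  0.2619 0.0684] x [ 0.002  0.001 -1.   ] y [ 0.983 -0.184  0.001] yawY -10.63 F [0.1 0.7 1. ] op 0.008 q [0.4  0.27 1.78 0.   1.09 0.58]
[[160.80851064 158.        ]
 [159.22826087 162.        ]
 [158.51219512 166.        ]
 [157.86956522 170.        ]
 [157.28125    174.        ]
 [156.46428571 178.        ]
 [155.85507246 182.        ]]
swing deg 2.081286020565333 edge-pivot dist 0.04892826029878798 maxres 0.0020810303608083352
swing2 med 3.613182608809183 sd 1.3043999948702478 first/last 9.769212495768258 3.0148976413803226
```

View pics/c10.png

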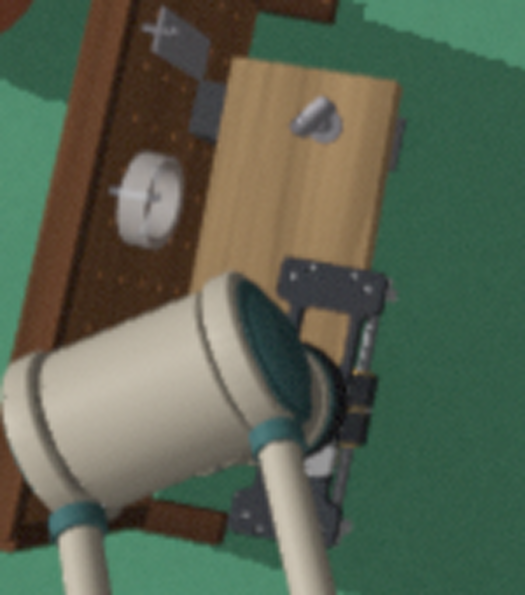

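```bash
python3 -m crank '{"translation":[[0,0.004,0],[0,0.003,0],[0,0,0],[0,0,0],[0,-0.03,0],[0,-0.04,0],[-0.01,-0.04,0],[-0.03,-0.03,0],[-0.04,-0.02,0],[-0.04,-0.01,0],[-0.04,0,0.01],[-0.03,0,0.01],[0,0,0]],"delta_rot":[[0,0,0],[0,0,0],[0,0,0],[0,0,0],[0,0,0],[0,0,0],[0,0,0],[0,0,0],[0,0,0],[0,0,0],[0,0,0],[0,0,0],[0,0,0]],"hand":[0,0,0,0,0,0,0,0,0,0,0,0,0]}'; python3 -c "
from h import *
o=snap('f');st()
d=o['top'];p,W=edge(d,160,205,140,170);print(p[::4]);swing(W);swing2(W)
t=d['frame'][:,:,::-1]
cv2.imwrite('pics/c11.png',cv2.resize(t[110:280,50:200],None,fx=3.5,fy=3.5,interpolation=cv2.INTER_CUBIC))
"
```

```text
time_s: 5.42
eef_pos: [0.2534, 0.1004, 0.0885]
tcp_rot: [-0.544, -0.452, 0.544, -0.451]
ft_force: [0.8, 0.2, 0.3]
opening: 0.007
t 5.52 pos [0.26   0.1008 0.089 ] x [ 0.004  0.001 -1.   ] y [ 0.983 -0.184  0.004] yawY -10.62 F [ 0.9  0.6 -0.7] op 0.004 q [ 0.12 -0.13  2.17  0.    1.1   0.3 ]
[[159.27272727 160.        ]
 [158.31034483 164.        ]
 [157.67605634 168.        ]
 [156.84931507 172.        ]
 [156.09375    176.        ]
 [155.12903226 180.        ]
 [154.2967033  184.        ]
 [153.40909091 188.        ]
 [152.74647887 192.        ]
 [151.88571429 196.        ]
 [151.14       200.        ]
 [150.04210526 204.        ]]
swing deg 0.19336709246044867 edge-pivot dist 0.04899907254783052 maxres 0.0004353792645609674
swing2 med 1.2947737184489325 sd 0.6872193264233835 first/last 3.4606562673140715 0.7051688795778009
```

View pics/c11.png

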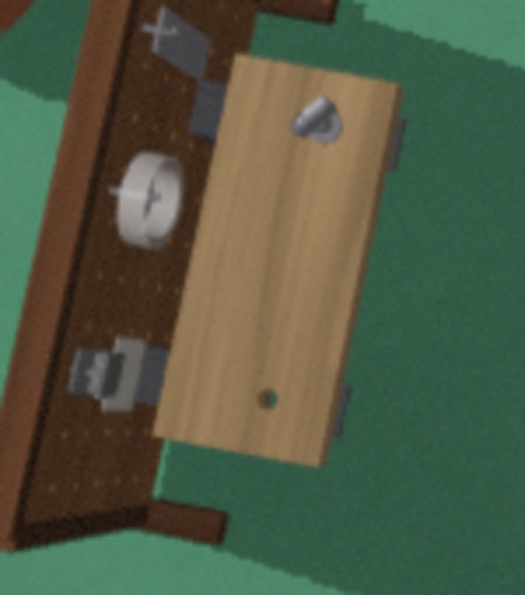

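Hole shows green desk through it – nearly aligned. Measuring the hole centre.

```bash
python3 -c "
from h import *
T=load('f')['top'];f=T['frame'].astype(int)
x0,y0=118,216;c=f[y0:y0+16,x0:x0+18]
print(c[...,0]);print(c[...,1]-c[...,0])
g=c[3:14,3:15,0].astype(float);m=np.clip(np.median(c[...,0])-12-g,0,None);ys,xs=np.indices(m.shape)
p=(x0+3+(m*xs).sum()/m.sum(),y0+3+(m*ys).sum()/m.sum());b=onz(T,*p,.122);print(p,b)
u0=(H-P)/np.linalg.norm(H-P);v=b[:2]-P
print(np.linalg.norm(v),(b[:2]-H)*1e3, 'proj of H at .1',proj(T,[*H,.1]))
k=np.clip(c[...,1]-c[...,0]-3,0,None)[3:14,3:15].astype(float);ys,xs=np.indices(k.shape)
print('green',x0+3+(k*xs).sum()/k.sum(),y0+3+(k*ys).sum()/k.sum())
print('aligned preds: board top',proj(T,[*H,.122]),'bracket bottom',proj(T,[*H,.094]))
"
```

```text
[[144 144 143 140 136 131 126 135 140 142 142 144 149 149 145 141 144 146]
 [145 143 142 138 134 131 136 138 142 140 143 145 149 149 144 144 146 143]
 [144 144 141 140 134 132 134 140 141 142 143 145 148 147 143 144 146 146]
 [143 145 141 137 133 133 136 139 140 141 140 149 152 149 142 144 145 145]
 [143 143 142 136 132 130 133 136 133 135 140 147 149 146 142 146 145 146]
 [146 142 141 134 131 131 125 112 109 111 129 146 149 145 142 146 146 146]
 [143 142 140 134 131 124 106  90  81  72  94 136 146 143 144 145 145 145]
 [145 142 141 136 130 115  94  85  66  54  66 121 142 142 143 147 148 144]
 [143 143 140 136 131 118  91  83  66  51  64 122 142 143 145 147 145 143]
 [145 141 141 134 131 123 102  87  73  63  88 135 142 145 146 147 147 143]
 [142 142 140 133 134 133 116 106 100  95 124 144 142 143 145 147 148 141]
 [144 141 137 134 131 137 137 132 127 134 144 147 144 145 144 147 146 141]
 [143 140 137 133 133 136 139 137 139 143 148 145 143 145 148 146 144 139]
 [141 141 135 132 134 137 138 139 140 146 147 146 143 145 146 147 143 138]
 [141 141 134 133 134 138 136 137 141 147 148 143 
[... 929 characters left out ...]
25 -25 -24 -25 -23 -24 -24 -24 -24 -24 -24 -26 -27 -28 -27 -25 -26 -25]
 [-26 -26 -26 -23 -25 -25 -26 -25 -26 -25 -27 -25 -25 -27 -27 -26 -25 -25]
 [-26 -25 -26 -22 -25 -26 -27 -26 -24 -26 -27 -27 -25 -27 -27 -26 -25 -24]
 [-26 -26 -26 -23 -25 -26 -25 -25 -26 -26 -25 -26 -27 -26 -27 -26 -27 -25]
 [-25 -25 -24 -25 -25 -26 -26 -26 -25 -27 -27 -27 -26 -27 -26 -26 -25 -25]]
(np.float64(126.15737704918033), np.float64(223.63852459016394)) [0.44978153 0.32276974 0.122     ]
0.1999980637069689 [-0.01847122 -0.63025548] proj of H at .1 [128.4765594  223.71540165]
green 127.3875968992248 223.73643410852713
aligned preds: board top [125.90458731 223.63269746] bracket bottom [129.16061657 223.73739816]
```

```bash
python3 -m crank '{"translation":[[0,0,0.03],[0,0,0.03],[0,0,0.03],[0.018,-0.029,0.01],[0.018,-0.029,0],[0.018,-0.029,0],[0.018,-0.029,0],[0.018,-0.029,0],[0.018,-0.029,0],[0.018,-0.029,0],[0.018,-0.029,0],[0.018,-0.029,0],[0.018,-0.029,0],[0.018,-0.029,0],[0.018,-0.029,0],[0.018,-0.029,0],[0.018,-0.029,0],[0,0,0]],"delta_rot":[[0,0,4],[0,0,5],[0,0,5],[0,0,5],[0,0,5],[0,0,5],[0,0,5],[0,0,5],[0,0,5],[0,0,5],[0,0,5],[0,0,5],[0,0,5],[0,0,5],[0,0,5],[0,0,5],[0,0,5],[0,0,4]],"hand":[0.5,0.5,0.5,0.5,0.5,0.5,0.5,0.5,0.5,0.5,0.5,0.5,0.5,0.5,0.5,0.5,0.5,0.5]}'; python3 -c "
from h import *
st()"
```

```text
time_s: 7.02
eef_pos: [0.515, -0.3101, 0.1851]
tcp_rot: [0.079, 0.701, -0.081, 0.704]
ft_force: [-0.0, -0.5, -1.0]
opening: 0.499
t 7.02 pos [ 0.515  -0.3101  0.1851] x [ 0.003 -0.003 -1.   ] y [ 0.225  0.974 -0.002] yawY 77.01 F [-0.  -0.5 -1. ] op 0.499 q [-0.66  0.3   1.42 -0.    1.41 -2.  ]
```

```bash
python3 -m crank '{"translation":[[0,0.006,-0.02],[0,0,-0.03],[0,0,-0.025],[0,0,0],[0,0,0]],"delta_rot":[[0,0,0],[0,0,0],[0,0,0],[0,0,0],[0,0,0]],"hand":[0.5,0.5,0.5,0.5,0.5]}'; python3 -c "
from h import *
o=snap('g');st()
s=o['scene']['frame'][:,:,::-1]
cv2.imwrite('pics/c12.png',cv2.resize(s[160:300,90:240],None,fx=4,fy=4,interpolation=cv2.INTER_CUBIC))"
```

```text
time_s: 7.43
eef_pos: [0.5103, -0.2971, 0.1107]
tcp_rot: [0.081, 0.703, -0.08, 0.702]
ft_force: [0.6, 0.1, 0.3]
opening: 0.499
t 7.53 pos [ 0.5116 -0.2981  0.1135] x [ 0.002 -0.001 -1.   ] y [ 0.226  0.974 -0.001] yawY 76.92 F [ 0.1 -0.4  0.3] op 0.501 q [-0.65  0.33  1.56  0.    1.25 -1.99]
```

View pics/c12.png

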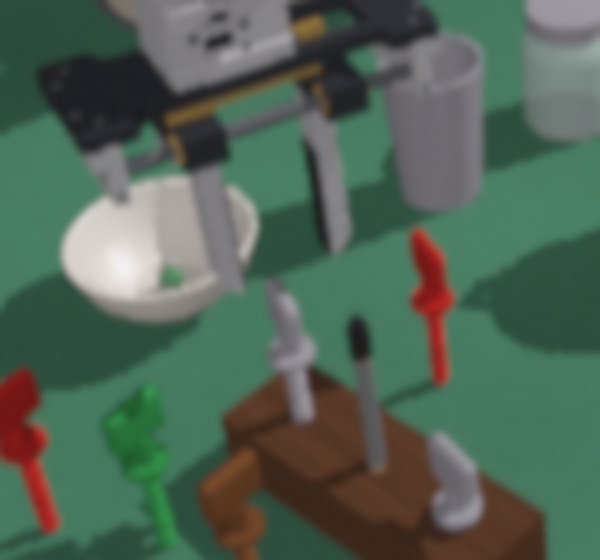

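View pics/g_top.png

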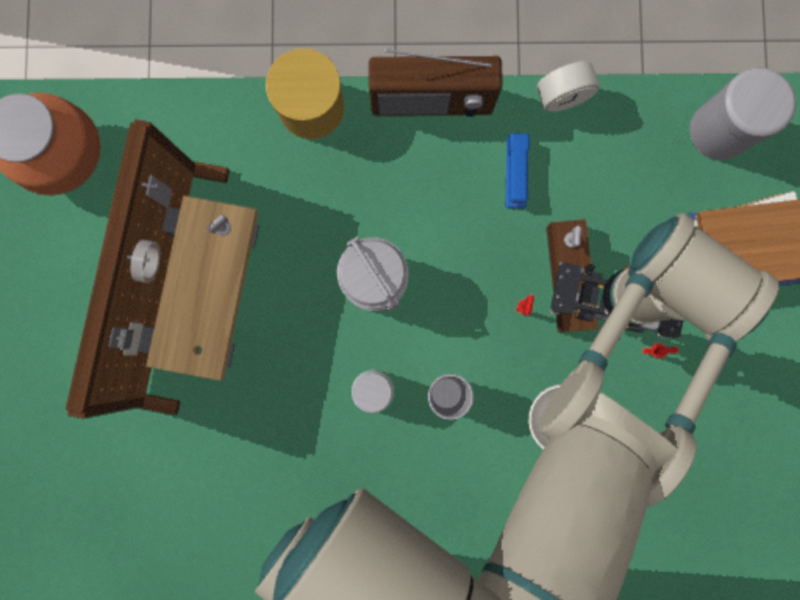

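```bash
python3 -m crank '{"translation":[[0.004,-0.005,0],[0,0,-0.016],[0,0,-0.016],[0,0,-0.014],[0,0,0]],"delta_rot":[[0,0,0],[0,0,0],[0,0,0],[0,0,0],[0,0,0]],"hand":[0.5,0.5,0.5,0.5,0.5]}'; python3 -c "
from h import *
o=snap('h');st()
s=o['scene']['frame'][:,:,::-1]
cv2.imwrite('pics/c13.png',cv2.resize(s[190:280,120:220],None,fx=6,fy=6,interpolation=cv2.INTER_CUBIC))"
```

```text
time_s: 7.95
eef_pos: [0.5136, -0.3018, 0.0656]
tcp_rot: [0.081, 0.703, -0.08, 0.702]
ft_force: [0.3, -0.4, -0.6]
opening: 0.498
t 8.05 pos [ 0.5148 -0.3027  0.0677] x [ 0.002 -0.001 -1.   ] y [ 0.226  0.974 -0.001] yawY 76.92 F [0.1 0.1 0.1] op 0.501 q [-0.65  0.38  1.61  0.    1.15 -1.99]
```

View pics/c13.png

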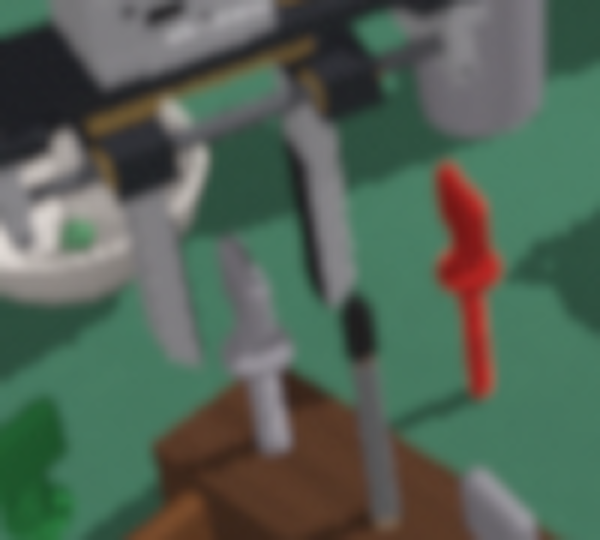

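```bash
python3 -m crank '{"translation":[[0,0,0],[0,0,0],[0,0,0],[0,0,0],[0,0,0],[0,0,0],[0,0,0],[0,0,0],[0,0,0],[0,0,0]],"delta_rot":[[0,0,0],[0,0,0],[0,0,0],[0,0,0],[0,0,0],[0,0,0],[0,0,0],[0,0,0],[0,0,0],[0,0,0]],"hand":[0.4,0.3,0.2,0.15,0.1,0.05,0,0,0,0]}' 30; python3 -c "
from h import *
o=snap('i');st();print(arm.read_state()['wrist_torque'])
s=o['scene']['frame'][:,:,::-1]
cv2.imwrite('pics/c14.png',cv2.resize(s[190:280,120:220],None,fx=6,fy=6,interpolation=cv2.INTER_CUBIC))"
```

```text
time_s: 8.88
eef_pos: [0.514, -0.3026, 0.0669]
tcp_rot: [0.08, 0.702, -0.081, 0.703]
ft_force: [-0.5, -1.6, 1.4]
opening: 0.109
t 8.98 pos [ 0.5141 -0.3025  0.0669] x [ 0.001 -0.001 -1.   ] y [ 0.226  0.974 -0.001] yawY 76.93 F [-0.7 -2.4  2.3] op 0.11 q [-0.65  0.38  1.61 -0.    1.15 -1.99]
[-0.55670387  0.14186372  0.02561714]
```

View pics/c14.png

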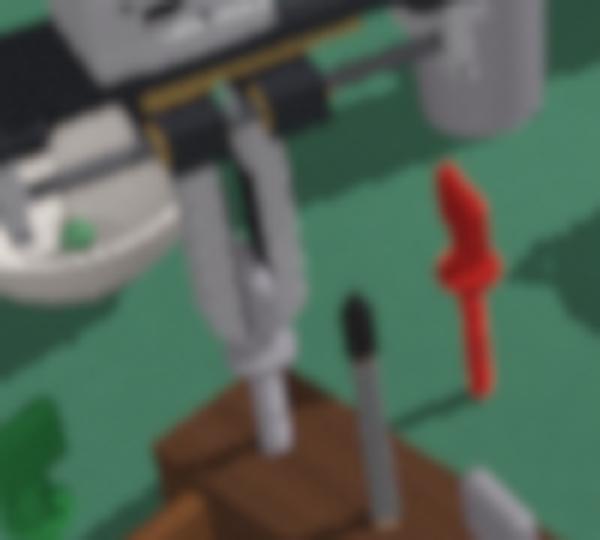

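```bash
python3 -m crank '{"translation":[[0,0,0],[0,0,0.006],[0,0,0.01],[0,0,0.012],[0,0,0.02],[0,0,0.03],[0,0,0.03],[0,0,0.03],[0,0,0.022],[0,0,0]],"delta_rot":[[0,0,0],[0,0,0],[0,0,0],[0,0,0],[0,0,0],[0,0,0],[0,0,0],[0,0,0],[0,0,0],[0,0,0]],"hand":[0,0,0,0,0,0,0,0,0,0]}' 45; python3 -c "
from h import *
o=snap('j');st();print(arm.read_state()['wrist_torque'])"
```

```text
time_s: 9.82
eef_pos: [0.516, -0.3019, 0.2324]
tcp_rot: [0.08, 0.7, -0.081, 0.705]
ft_force: [-0.0, -0.2, -1.3]
opening: 0.101
t 9.92 pos [ 0.5137 -0.3008  0.2269] x [ 0.     0.001 -1.   ] y [0.226 0.974 0.002] yawY 76.94 F [-0.8  0.2 -1.5] op 0.105 q [-0.65  0.28  1.35  0.    1.51 -1.99]
[ 0.05235983 -0.01654942 -0.01378263]
```

View pics/j_scene.png

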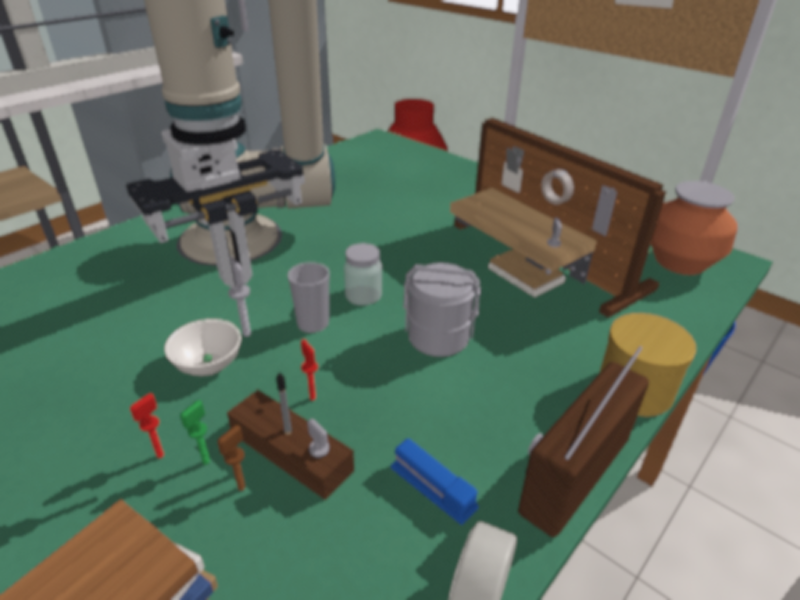

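```bash
python3 -m crank '{"translation":[[-0.003,0.026,0],[-0.003,0.026,0],[-0.003,0.026,0],[-0.003,0.026,0],[-0.003,0.026,0],[-0.003,0.026,0],[-0.003,0.026,0],[-0.003,0.026,0],[-0.003,0.026,0],[-0.003,0.026,0],[-0.003,0.026,0],[-0.003,0.026,0],[-0.003,0.026,0],[-0.003,0.026,0],[-0.003,0.026,0],[-0.003,0.026,0],[-0.003,0.026,0],[-0.003,0.026,0],[0,0,0]],"delta_rot":[[0,0,-4],[0,0,-4],[0,0,-4],[0,0,-4],[0,0,-4],[0,0,-4],[0,0,-4],[0,0,-4],[0,0,-4],[0,0,-4],[0,0,-4],[0,0,-4],[0,0,-4],[0,0,-4],[0,0,-4],[0,0,-4],[0,0,-4],[0,0,-4],[0,0,0]],"hand":[0,0,0,0,0,0,0,0,0,0,0,0,0,0,0,0,0,0,0]}'; python3 -c "
from h import *
st()"
```

```text
time_s: 11.5
eef_pos: [0.4568, 0.1703, 0.2241]
tcp_rot: [0.477, 0.524, -0.478, 0.519]
ft_force: [-0.4, 0.2, -1.2]
opening: 0.105
t 11.5 pos [0.4568 0.1703 0.2241] x [-0.006  0.003 -1.   ] y [ 0.996  0.088 -0.006] yawY 5.05 F [-0.4  0.2 -1.2] op 0.105 q [0.21 0.12 1.57 0.   1.46 0.12]
```

```bash
python3 -m crank '{"translation":[[-0.001,0.022,0],[-0.001,0.022,0],[-0.001,0.022,0],[-0.001,0.022,0],[-0.001,0.022,0],[-0.001,0.022,0],[-0.001,0.018,0],[0,0,0],[0,0,0]],"delta_rot":[[0,0,-4],[0,0,-4],[0,0,-4],[0,0,-4],[0,0,0],[0,0,0],[0,0,0],[0,0,0],[0,0,0]],"hand":[0,0,0,0,0,0,0,0,0]}'; python3 -c "
from h import *
o=snap('k');st()
s=o['scene']['frame'][:,:,::-1]
cv2.imwrite('pics/c15.png',cv2.resize(s[50:170,260:360],None,fx=5,fy=5,interpolation=cv2.INTER_CUBIC))"
```

```text
time_s: 12.25
eef_pos: [0.4515, 0.3154, 0.2245]
tcp_rot: [-0.544, -0.45, 0.547, -0.45]
ft_force: [-0.1, -0.5, -1.2]
opening: 0.103
t 12.35 pos [0.4521 0.3146 0.2254] x [-0.002 -0.002 -1.   ] y [ 0.981 -0.192 -0.002] yawY -11.09 F [-0.2 -0.6 -1.1] op 0.107 q [ 0.48  0.21  1.45 -0.    1.48  0.68]
```

View pics/c15.png

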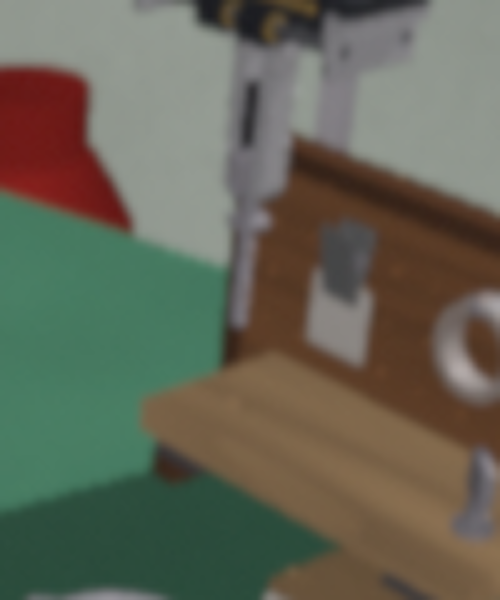

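View pics/k_top.png

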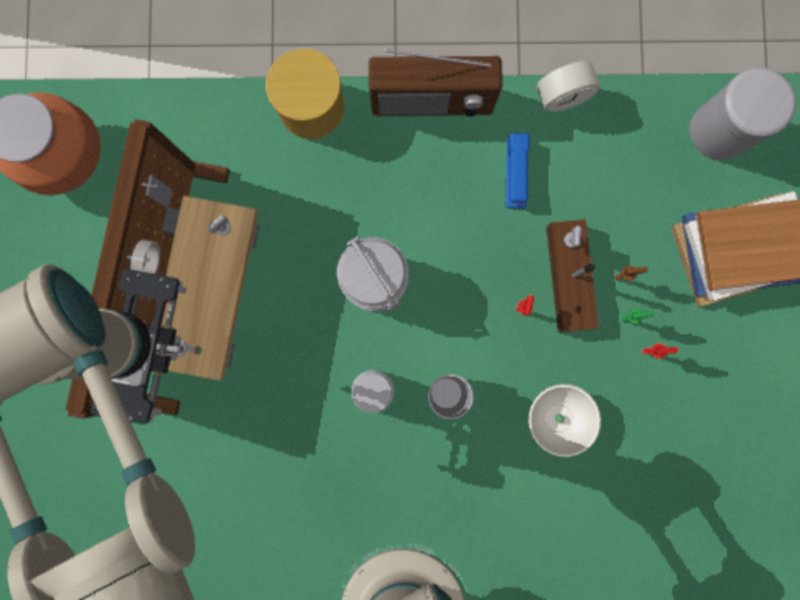

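```bash
python3 -c "
from h import *
o=load('k')
t=o['top']['frame'][:,:,::-1];s=o['scene']['frame'][:,:,::-1]
A=cv2.resize(t[210:240,95:135],None,fx=10,fy=10,interpolation=cv2.INTER_CUBIC)
B=cv2.resize(s[85:120,295:325],None,fx=12,fy=12,interpolation=cv2.INTER_CUBIC)
c=np.zeros((420,770,3),np.uint8);c[:300,:400]=A;c[:420,410:770]=B
cv2.imwrite('pics/c16.png',c)
T,S=o['top'],o['scene'];p=np.array([.4521,.3146])
for z in (.1824,.2484,.2534): print(z,(proj(T,[*p,z])-[95,210]+.5)*10,(proj(S,[*p,z])-[295,85]+.5)*12+[410,0])"
```

```text
0.1824 [275.40484272 128.83624866] [567.33966784 358.82686692]
0.2484 [183.90273449 125.13265546] [591.62119331 116.85808591]
0.2534 [176.46347106 124.83154758] [593.52815126  97.85498457]
```

View pics/c16.png

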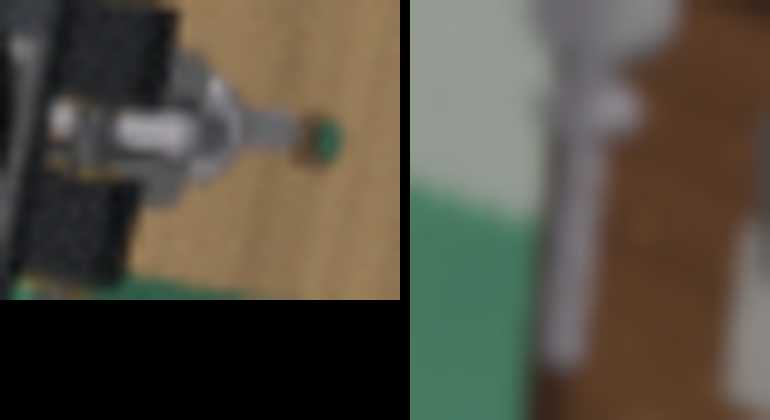

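```bash
python3 -m crank '{"translation":[[-0.002,0.009,0],[0,0,-0.014],[0,0,-0.014],[0,0,-0.014],[0,0,-0.01],[0,0,0],[0,0,0]],"delta_rot":[[0,0,0],[0,0,0],[0,0,0],[0,0,0],[0,0,0],[0,0,0],[0,0,0]],"hand":[0,0,0,0,0,0,0]}'; python3 -c "
from h import *
o=snap('l');st()
t=o['top']['frame'][:,:,::-1];s=o['scene']['frame'][:,:,::-1]
A=cv2.resize(t[210:240,95:135],None,fx=10,fy=10,interpolation=cv2.INTER_CUBIC)
B=cv2.resize(s[95:140,290:325],None,fx=10,fy=10,interpolation=cv2.INTER_CUBIC)
c=np.zeros((450,770,3),np.uint8);c[:300,:400]=A;c[:450,410:760]=B
cv2.imwrite('pics/c17.png',c)
T,S=o['top'],o['scene'];p=arm.read_state()['eef_pos'];h=[.4498,.323,.122]
print((proj(T,h)-[95,210]+.5)*10,(proj(S,h)-[290,95]+.5)*10+[410,0])
for dz in (-.043,.023): 
  X=p+[0,0,dz];print(X,(proj(T,X)-[95,210]+.5)*10,(proj(S,X)-[290,95]+.5)*10+[410,0])"
```

```text
time_s: 12.93
eef_pos: [0.4507, 0.3247, 0.1744]
tcp_rot: [-0.546, -0.449, 0.546, -0.449]
ft_force: [-0.0, 0.4, -0.9]
opening: 0.104
t 13.03 pos [0.4515 0.3253 0.1755] x [ 0.001  0.001 -1.   ] y [ 0.981 -0.192  0.001] yawY -11.09 F [-0.5  1.2 -1. ] op 0.102 q [ 0.5   0.24  1.53 -0.    1.37  0.69]
[315.65114398 141.31672704] [583.0335995  361.35730182]
[0.4514963  0.32528006 0.13246094] [293.97083637 134.07201586] [594.39372029 331.47434381]
[0.4514963  0.32528006 0.19846094] [208.11982989 130.88586422] [614.11411015 140.39852264]
```

View pics/c17.png

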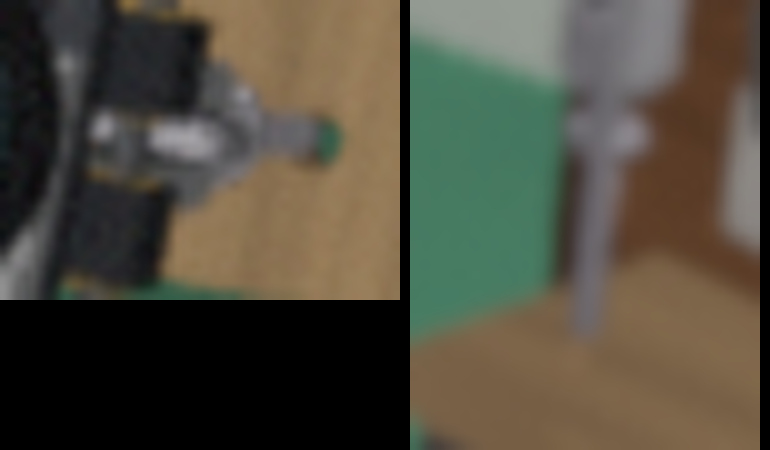

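```bash
python3 -m crank '{"translation":[[-0.0007,0,-0.006],[0,0,-0.006],[0,0,-0.006],[0,0,-0.006],[0,0,0]],"delta_rot":[[0,0,0],[0,0,0],[0,0,0],[0,0,0],[0,0,0]],"hand":[0,0,0,0,0]}'; python3 -c "
from h import *
o=snap('m');st();print(arm.read_state()['wrist_torque'])
t=o['top']['frame'][:,:,::-1];s=o['scene']['frame'][:,:,::-1]
A=cv2.resize(t[210:240,95:135],None,fx=10,fy=10,interpolation=cv2.INTER_CUBIC)
B=cv2.resize(s[95:140,290:325],None,fx=10,fy=10,interpolation=cv2.INTER_CUBIC)
c=np.zeros((450,770,3),np.uint8);c[:300,:400]=A;c[:450,410:760]=B
cv2.imwrite('pics/c18.png',c)"
```

```text
time_s: 13.45
eef_pos: [0.4491, 0.3245, 0.1489]
tcp_rot: [-0.545, -0.45, 0.547, -0.449]
ft_force: [-0.3, -0.4, -0.9]
opening: 0.102
t 13.55 pos [0.4499 0.3249 0.1501] x [-0.001 -0.001 -1.   ] y [ 0.981 -0.192 -0.001] yawY -11.07 F [ 0.2  0.  -2. ] op 0.105 q [ 0.5   0.26  1.58 -0.    1.31  0.69]
[-0.05430077  0.04203128  0.00516107]
```

View pics/c18.png

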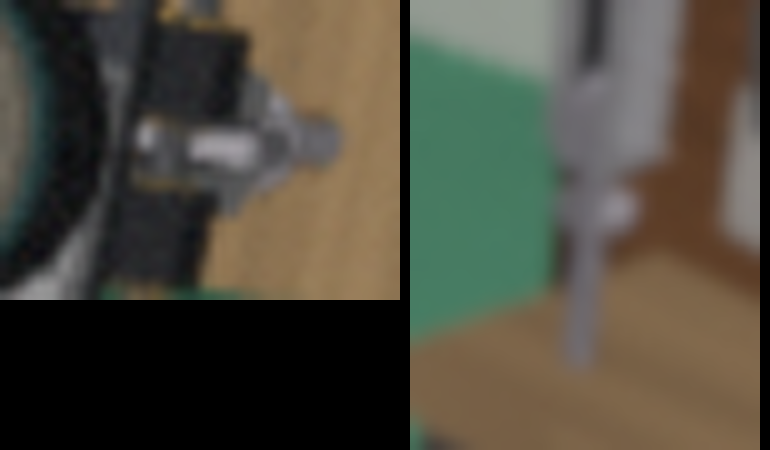

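```bash
python3 -m crank '{"translation":[[0.0003,-0.0005,-0.005],[0,0,-0.005],[0,0,-0.005],[0,0,-0.005],[0,0,0]],"delta_rot":[[0,0,0],[0,0,0],[0,0,0],[0,0,0],[0,0,0]],"hand":[0,0,0,0,0]}'; python3 -c "
from h import *
st();print(arm.read_state()['wrist_torque'])"
```

```text
time_s: 13.97
eef_pos: [0.4496, 0.3241, 0.1292]
tcp_rot: [-0.545, -0.45, 0.547, -0.449]
ft_force: [-0.4, 0.9, -1.6]
opening: 0.107
t 13.97 pos [0.4496 0.3241 0.1292] x [-0.002 -0.001 -1.   ] y [ 0.981 -0.192 -0.002] yawY -11.08 F [-0.4  0.9 -1.6] op 0.107 q [ 0.5   0.27  1.61 -0.    1.26  0.69]
[-0.07573232  0.06407785 -0.06788012]
```

```bash
python3 -m crank '{"translation":[[0,0,-0.005],[0,0,-0.005],[0,0,-0.005],[0,0,-0.005],[0,0,-0.002],[0,0,-0.002],[0,0,0]],"delta_rot":[[0,0,0],[0,0,0],[0,0,0],[0,0,0],[0,0,0],[0,0,0],[0,0,0]],"hand":[0,0,0,0,0,0,0]}'; python3 -c "
from h import *
o=snap('n');st();print(arm.read_state()['wrist_torque'])
t=o['top']['frame'][:,:,::-1];s=o['scene']['frame'][:,:,::-1]
A=cv2.resize(t[210:240,95:135],None,fx=10,fy=10,interpolation=cv2.INTER_CUBIC)
B=cv2.resize(s[95:140,290:325],None,fx=10,fy=10,interpolation=cv2.INTER_CUBIC)
c=np.zeros((450,770,3),np.uint8);c[:300,:400]=A;c[:450,410:760]=B
cv2.imwrite('pics/c19.png',c)"
```

```text
time_s: 14.55
eef_pos: [0.4502, 0.3244, 0.1061]
tcp_rot: [-0.546, -0.449, 0.546, -0.449]
ft_force: [0.1, -0.3, -1.2]
opening: 0.107
t 14.65 pos [0.4506 0.3246 0.1067] x [ 0.  0. -1.] y [ 0.981 -0.192  0.   ] yawY -11.08 F [ 0.1  0.4 -0.9] op 0.106 q [ 0.5   0.29  1.65 -0.    1.21  0.69]
[-0.09710128  0.06116465  0.03023168]
```

View pics/c19.png

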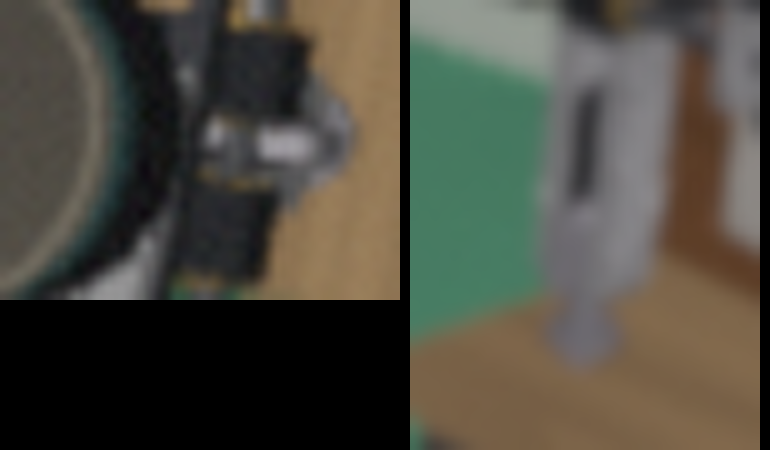

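```bash
python3 -m crank '{"translation":[[0,0,-0.0015],[0,0,-0.0015],[0,0,-0.0015],[0,0,0]],"delta_rot":[[0,0,0],[0,0,0],[0,0,0],[0,0,0]],"hand":[0,0,0,0]}'; python3 -c "
from h import *
st()"
```

```text
time_s: 14.98
eef_pos: [0.4503, 0.3244, 0.1018]
tcp_rot: [-0.546, -0.449, 0.546, -0.449]
ft_force: [-0.4, 0.6, -1.6]
opening: 0.107
t 14.98 pos [0.4503 0.3244 0.1018] x [-0. -0. -1.] y [ 0.981 -0.192 -0.   ] yawY -11.07 F [-0.4  0.6 -1.6] op 0.107 q [ 0.5   0.29  1.65 -0.    1.2   0.69]
```

```bash
python3 -m crank '{"translation":[[0,0,-0.0012],[0,0,-0.0012],[0,0,0]],"delta_rot":[[0,0,0],[0,0,0],[0,0,0]],"hand":[0,0,0]}'; python3 -c "
from h import *
st()"
```

```text
time_s: 15.23
eef_pos: [0.4506, 0.3246, 0.0999]
tcp_rot: [0.546, 0.449, -0.546, 0.449]
ft_force: [0.1, -1.2, 0.6]
opening: 0.105
t 15.23 pos [0.4506 0.3246 0.0999] x [ 0.  0. -1.] y [ 0.981 -0.192  0.   ] yawY -11.08 F [ 0.1 -1.2  0.6] op 0.105 q [ 0.5   0.29  1.66 -0.    1.19  0.69]
```

```bash
python3 -m crank '{"translation":[[0,0,-0.001],[0,0,0]],"delta_rot":[[0,0,0],[0,0,0]],"hand":[0,0]}'; python3 -m crank '{"translation":[[0,0,0]],"delta_rot":[[0,0,0]],"hand":[0]}'; python3 -c "
from h import *
o=snap('p');st()
s=o['scene']['frame'][:,:,::-1]
cv2.imwrite('pics/c20.png',cv2.resize(s[85:150,280:345],None,fx=8,fy=8,interpolation=cv2.INTER_CUBIC))"
```

```text
time_s: 15.4
eef_pos: [0.4506, 0.3247, 0.0999]
tcp_rot: [0.546, 0.449, -0.546, 0.45]
ft_force: [-1.0, -1.5, 5.9]
opening: 0.101
time_s: 15.48
eef_pos: [0.4506, 0.3247, 0.0999]
tcp_rot: [0.546, 0.449, -0.546, 0.45]
ft_force: [-1.4, -0.4, 5.5]
opening: 0.109
t 15.58 pos [0.4506 0.3247 0.0999] x [ 0.001  0.    -1.   ] y [ 0.981 -0.192  0.001] yawY -11.07 F [-1.7 -0.5  6. ] op 0.107 q [ 0.5   0.29  1.66 -0.    1.19  0.69]
```

View pics/c20.png

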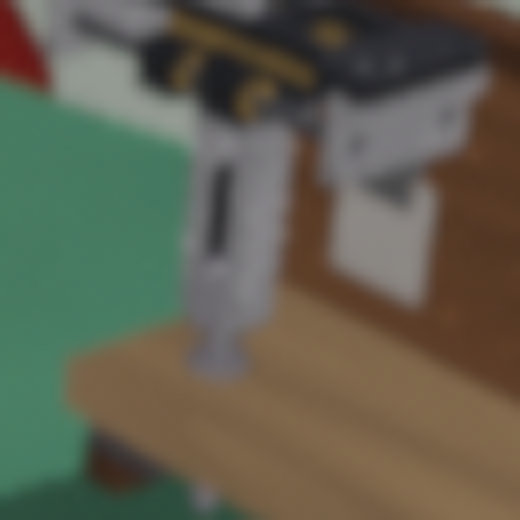

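```bash
python3 -m crank '{"translation":[[0,0,0.0005],[0,0,0],[0,0,0],[0,0,0],[0,0,0],[0,0,0],[0,0,0.01],[0,0,0.02],[0,0,0.03],[0,0,0.03],[0,0,0.03],[0,-0.01,0.02],[0,-0.03,0],[0,-0.04,0],[-0.01,-0.04,0],[-0.02,-0.03,0],[-0.03,-0.03,0],[-0.03,-0.01,0],[-0.03,0,0],[0,0,0]],"delta_rot":[[0,0,0],[0,0,0],[0,0,0],[0,0,0],[0,0,0],[0,0,0],[0,0,0],[0,0,0],[0,0,0],[0,0,0],[0,0,0],[0,0,0],[0,0,0],[0,0,0],[0,0,0],[0,0,0],[0,0,0],[0,0,0],[0,0,0],[0,0,0]],"hand":[0.15,0.2,0.3,0.4,0.4,0.4,0.4,0.4,0.4,0.4,0.4,0.4,0.4,0.4,0.4,0.4,0.4,0.4,0.4,0.4]}'; python3 -c "
from h import *
o=snap('q');st()
t=o['top']['frame'][:,:,::-1];s=o['scene']['frame'][:,:,::-1]
A=cv2.resize(t[120:260,50:170],None,fx=3.2,fy=3.2,interpolation=cv2.INTER_CUBIC)
B=cv2.resize(s[100:165,280:325],None,fx=8,fy=8,interpolation=cv2.INTER_CUBIC)
c=np.zeros((520,760,3),np.uint8);c[:A.shape[0],:A.shape[1]]=A;c[:520,395:755]=B
cv2.imwrite('pics/c21.png',c)
T,S=o['top'],o['scene']
for z in (.122,.169,.056): print(z,(proj(T,[.4498,.323,z])-[50,120]+.5)*3.2,(proj(S,[.4498,.323,z])-[280,100]+.5)*8+[395,0])"
```

```text
time_s: 17.25
eef_pos: [0.3256, 0.1342, 0.2401]
tcp_rot: [-0.546, -0.45, 0.546, -0.449]
ft_force: [0.3, 0.2, 0.3]
opening: 0.403
t 17.35 pos [0.3309 0.1351 0.2403] x [ 0.003  0.001 -1.   ] y [ 0.981 -0.192  0.003] yawY -11.07 F [-0.4 -0.2 -0.2] op 0.401 q [ 0.19 -0.1   1.76 -0.    1.49  0.39]
0.122 [245.00836607 333.22135265] [613.4268796  249.08584145]
0.169 [226.2977088  332.61881136] [624.2929621  142.31753734]
0.056 [268.73969025 333.98557502] [598.97212051 391.11587983]
```

View pics/c21.png

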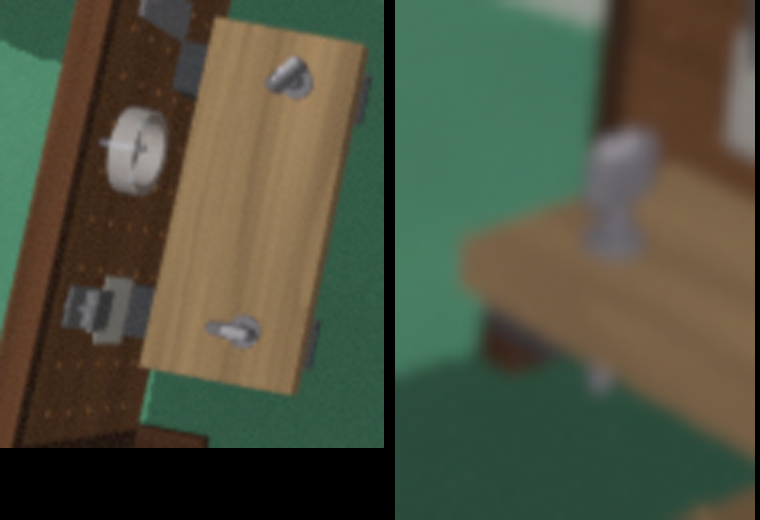

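View pics/q_scene.png

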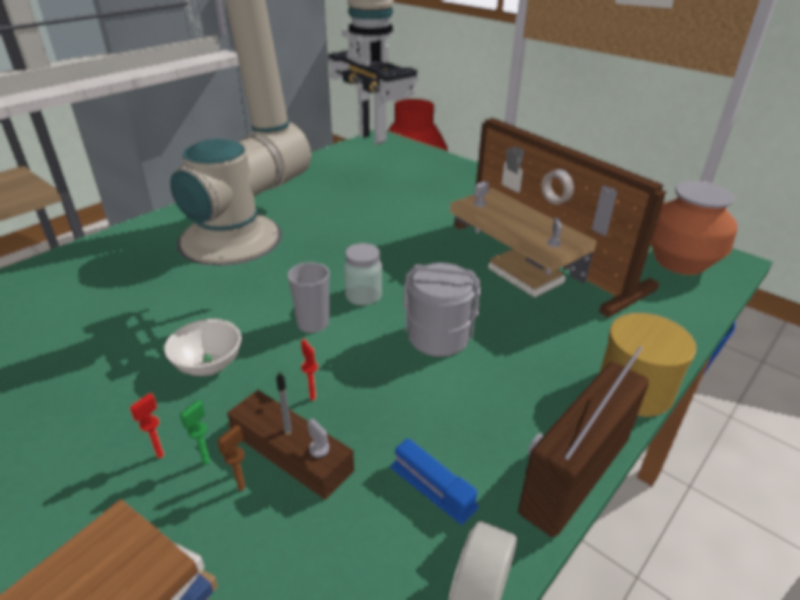

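```bash
python3 -c "
from h import *
arm.sign_off();st()"
```

```text
the job is handed in; nothing more can be done
the job is handed in; nothing more can be done
```

I swung the shelf back in and put the longer thumbscrew down through both holes. The job was handed in at about 17 s of the 70 s allowed. I got no verdict back.

- **Shelf:** I pushed the front edge in with the closed fingers. In the top view the free hole then lay about 0.6 mm from the bracket's hole. I did not re-measure this after the screw went in.
- **Screw:** I gripped the longer screw by its spade and lowered it until the upward force rose to about 6 N. After I let go, the collar looked flat on the board. Both the collar and the tip, which shows below the bracket, sat within a few millimetres of where they should be, and the screw stood upright.
- **Other things on the desk:** by eye, the tiffin, bowl, tumbler, jar, stapler, pencil, shorter screw and look-alikes are where they were. I did not measure them.
- **Gripper:** clear of everything, with no force on it.

**Check that disagreed:** the pictures put the fingertips about 37 mm higher than the reported TCP, although its x and y agreed to about 1 mm. I worked from the pictures. The collar touched down at the height that offset predicts, to about 1 mm.

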